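# Close up the packed sample carrier

### The arm

A 7-joint arm with a two-finger parallel gripper is mounted at the origin on the work surface. World frame = base frame: x ahead of the robot, y to its left, z up, the work surface at z = 0. Lengths are in m, angles in rad, forces in N, time in s.
With the tool pointing down it reaches from about 0.4 to 0.85 m from the base axis. Payload 10.4 kg.
Tool frame: the origin (TCP) lies midway between the tips of the shut fingers; the grasp point (between the pads) lies 19 mm behind it; z points along the fingers, x is the direction in which the jaws open and shut, and the axes are right-handed (so a half turn about z gives the same grasp; the last joint's range is limited). The gripper opens to 85 mm and grips with 20 to 120 N. Pads are 22 mm wide; open, the fingers measure 114 mm over their backs; the gripper's body (76 mm by 85 mm) begins 54 mm behind the grasp point. The pads swing forward as they close: fully open they stand 13 mm farther back than shut.
Start: joints at [-1.265, 0.332, -0.065, 1.46, 0.022, 1.35, -0.088], TCP at [0.202, 0.592, 0.205] pointing down, gripper open.
Joint ranges: [-2.6, 2.6], [-0.5, 2.12], [-1.47, 1.34], [0.16, 2.42], [-1.27, 4.41], [0.06, 2.06], [-2.6, 2.6]. Speed limits (rad/s): [2.22, 2.22, 2.79, 2.79, 3.14, 3.14, 3.14].

### API

Orientations are given as a unit quaternion [x, y, z, w].
In Python, from workcell import monitor, eyes, ticket, models gives the robot as it stands.
- The arm moves only by the tool servo_tool, never from a script. Its argument "motion" is a list of rows, each a list of 7 numbers: the opening, from 0 (shut) to 1 (fully open), then the shift along the tool's x, y, z in m, then the turn, a rotation vector about the tool's x, y, z in degrees. In form: [[fingers, tx, ty, tz, rx, ry, rz], ...]. A call has 1 to 20 rows; each row is the pose to reach, as a shift and turn from the pose commanded when the call began, along the tool's axes at that moment; what a row does not reach only later rows make up. A row lasts 1/8 s, in which the tool goes at most 62.5 mm and 10.7 degrees, less where a joint would pass 70% of its speed; a pose out of reach is approached as far as the arm can. A call with a gripper value outside its range is refused whole. The fingers move at their own pace and stop on an object; "grip_force" is the grip in N (left out, the last holds). Time passes only in rows, so rows that repeat a pose let the fingers close. It gives the time, the measured TCP pose, the force and the opening at its end, in the units of the state.
- monitor.get_obs(): the state, without advancing time (a new reading comes with each control period).
- eyes.camera(name): name is "scene" or "side" or "wrist"; returns (picture, depth): 384x512x3 uint8, blue, green, red; 384x512 float32, m along the optical axis (not along the pixel's ray), 0 where there is no reading.
- eyes.camera_info(name): a dict with "intrinsics" (3x3 intrinsics, pixels), "extrinsics" (4x4, takes a point from world to camera coordinates); the wrist camera has in their place "tool_from_camera" (4x4, takes a point from camera to tool coordinates, whose origin is the TCP and whose axes are the tool frame's). Camera axes: x right, y down, z forward; pixel columns grow to the right and rows downward; lengths in m; the calibration is good to about 2 mm. A picture is of the moment at which its call begins: read the wrist's pose just before it. camera_info takes no time and is no camera call.
- ticket.hand_in(): hands the job in, once; it reports no verdict.
Trained networks look in the newest picture that a camera, given by its name, has taken for a name from the list of things; names that differ only in an ending like _2 or _b are one class to them, and where a whole thing is asked for, a point or a joint stands for the part that bears it (a point fixed in the world has none). Each returns a list of dicts, best first, with "confidence" (0 to 1); they miss things now and then, are a little off and sometimes report something else, mostly with a low value. They report only what shows in the picture. A call takes as long as a camera call.
- models.boxes_of(camera, thing): "point" ([x, y, z] in m, in the coordinates of the camera as it stood for that picture, good to about 4 mm: the middle of the surface that is visible of it).
The state is a dict: "clock": time; "joint_pos": joint angles; "joint_velocities": joint speeds; "tau": joint torques, N m; "position": TCP position; "ee_rot": TCP orientation; "ft_force": force on the tool from outside, world axes, zero at the start; "torque": the same for the moment, N m; "grip_width": opening from 0.0 (shut) to 1.0 (fully open).
Only numpy, scipy, OpenCV 4.12 (cv2) and the standard library are available. Lean on these libraries where they do the work, as an engineer would, in place of code of your own. Each camera call takes 0.05 s, during which the arm holds its last target. There are 200 camera calls.

### The job

The sample carrier is packed and ready to be sent off. Push the upright yellow tube retainer over until it lies flat on the tubes, and only then swing the blue lid gently over it until it is fully shut. Push each from its outer face with the fingertips or the outside of the fingers, never on the foam or the rubber inside and without gripping or lifting anything, and leave the carrier and the things around it where they stand.

Things in the scene. Friction and masses are not known exactly. Their poses are not given: they have to be found in the camera images.
- carrier: White insulated sample carrier, 240 (x) by 190 (y) by 110 mm to its rim, walls 12 mm, 4 to 6 kg with all it holds, loose on the bench but too heavy to shift with a light push. Origin: centre of its underside; x along its long side, z up. The lid is hinged along the outer edge of the +y wall, the retainer along the inside of the -y wall. Inside, capped tubes stand in a rack; cap tops 90 mm above the bench.
- retainer (a joint): Yellow plastic tube retainer plate with a dark foam pad beneath: angle in rad, 0 = lying flat over the tubes (its stop), 1.57 = upright, 1.80 = its outer stop, leaning slightly outwards over the -y wall. Its hinge is stiff enough (0.16 N m) that the plate stays at whatever angle it is left; a push of 1 to 3 N moves it. Turns about the carrier's x axis; the free edge comes down towards carrier +y as the value falls.
- retainer_hinge (a point): Middle of the retainer's hinge line: carrier frame x 0, y -76, z 96 mm. Axes are the retainer's: x along the hinge, y from hinge to free edge, z out of its yellow outer face (equal to the carrier's axes when flat).
- retainer_edge (a point): On the yellow outer face at the middle of the free edge, 142 mm from the hinge line; the plate is 204 mm long along the hinge, 3 mm thick, with a 60 mm long finger tab in the middle reaching 148 mm from the hinge, outer face 2 mm from the hinge plane. Lying flat, the outer face is 98 mm above the bench, 12 mm below the rim. Same axes as retainer_hinge.
- retainer_pad: Dark foam pad on the underside of the retainer (198 by 126 by 4 mm), which faces the lid while the retainer stands up. Not to be touched. Origin and axes as retainer_hinge.
- lid (a joint): Blue insulated lid: angle in rad, 0 = fully shut on the rim (its stop), 1.57 = upright, 2.0 = its open stop, leaning outwards. Its hinge is stiff (0.75 N m), so the lid stays at whatever angle it is left and needs pushing all the way down; about 3 to 8 N near its free edge. Turns about the carrier's x axis; the free edge comes over towards carrier -y as the value falls. If the retainer still stands, the lid runs into the foam side of it and jams.
- lid_hinge (a point): Middle of the lid's hinge line: carrier frame x 0, y +97, z 110 mm. Axes are the lid's: x along the hinge, -y from hinge to free edge, z out of its blue outer face (equal to the carrier's axes when shut).
- lid_edge (a point): On the blue outer face at the middle of the free edge, 200 mm from the hinge line, outer face 24 mm from the hinge plane; the lid is 246 mm long along the hinge, its shell 22 mm thick; a finger lip 90 mm long, 10 mm wide and 10 mm thick sticks out to 210 mm from the hinge at the middle of the free edge, its outer side 7 mm inward of the outer face. Shut, the outer face is 134 mm above the bench; standing open, the free edge and lip reach up to 322 mm. Same axes as lid_hinge.
- lid_liner: Dark rubber seal with a white insulating plug on the inner face of the lid. Not to be touched. Origin and axes as lid_hinge.
- tube_rack: Loose white two-tier rack with a few glass tubes, 70 by 160 mm, 62 mm tall, tubes to 90 mm; stands off the carrier's +x end. Origin: centre of its underside. To be left alone.
- specimen_jar: Loose clear specimen jar with red cap, 60 mm across, 70 mm tall; stands off the carrier's -y side. Origin: centre of its underside. To be left alone.
- oil_bottle: Loose amber dropping bottle with black cap, 40 mm across, 75 mm tall; stands off the carrier's -y side. Origin: centre of its underside. To be left alone.
- slide_box: Loose green and white box of microscope slides, 84 by 62 by 34 mm; lies off the carrier's +y side, below the open lid. Origin: centre of its underside. To be left alone.

How it is judged:
On the way, in this order (a step that is already met when the one before it is completed fails the run):
1. the retainer lies flat while the lid is still open (value of joint retainer below 0.05 rad and value of joint lid above 1.3 rad), for 0.2 s.
2. the lid is fully shut over the flat retainer (value of joint lid below 0.03 rad and value of joint retainer below 0.05 rad), for 0.2 s.
At the end, for the whole second after the job is handed in: The retainer lies within 0.05 rad of flat, the lid is within 0.03 rad of fully shut and at rest, the carrier stands level within 25 mm of where it stood, and the rack, jar, bottle and slide box are within 20 mm of where they stood (all of step 2 and velocity of joint lid between -0.05 and 0.05 rad/s and distance of carrier from where it was at the start of the episode below 0.025 m and angle between carrier's own z axis and vertical below 0.05 rad and distance of each of tube_rack, specimen_jar, oil_bottle, slide_box from where it was at the start of the episode below 0.02 m); the robot touches nothing.
It fails at once if the lid is swung over while the retainer still stands up (value of joint lid below 1 rad and value of joint retainer above 0.3 rad).
It fails at once if the lid is slammed (falls or is thrown shut faster than 2.5 rad/s) (velocity of joint lid below -2.5 rad/s).
It fails at once if the fingers press on the foam under the retainer or the seal and liner inside the lid, as when one of them is gripped (over 2 N) (contact force between the fingers and retainer_pad above 2 N or contact force between the fingers and lid_liner above 2 N).
It fails at once if the carrier is lifted, tipped (0.1 rad) or shoved (25 mm) (distance of carrier from where it was at the start of the episode above 0.025 m or angle between carrier's own z axis and vertical above 0.1 rad).
It fails at once if a bystander is lifted, shoved (20 mm) or tipped (0.3 rad) (distance of any of tube_rack, specimen_jar, oil_bottle, slide_box from where it was at the start of the episode above 0.02 m or angle between any of tube_rack, specimen_jar, oil_bottle's own z axis and vertical above 0.3 rad).
It also fails if it takes over 58 s, if anything falls off the work surface, if the arm or the gripper's body presses on something with over 40 N, if the wrist force passes 120 N, or if a joint passes its speed limit or range.

## Working session

There is one attempt and no reset: what is moved stays moved. The work goes in short steps, Python scripts to look and compute and a tool call to move; the robot and the scene stay as the last step left them, time stands still between calls to the robot, and variables do not carry over. Pictures are saved under pics/ and viewed, about 8 in all and at most 12, crops included, and the job is handed in when it is done.

Besides the shell and the picture viewer there is one more tool, called after ">>>" as name([rows], argument=value, ...), one row to a line, values as JSON. servo_tool: Moves the arm, as the interface text tells. Its arguments: {"type":"object","properties":{"motion":{"type":"array"},"grip_force":{"type":"number"}},"required":["motion"]}

```bash
mkdir -p pics; cat > h.py <<'E'
import numpy as np, cv2
from workcell import monitor, eyes, ticket, models
from scipy.spatial.transform import Rotation as R
def cloud(cam):
    p,d=eyes.camera(cam); i=eyes.camera_info(cam); K=np.array(i["intrinsics"])
    v,u=np.mgrid[:d.shape[0],:d.shape[1]]
    c=np.stack([(u-K[0,2])*d/K[0,0],(v-K[1,2])*d/K[1,1],d],-1)
    T=np.linalg.inv(np.array(i["extrinsics"]))
    return p,d,c@T[:3,:3].T+T[:3,3],T
E
python3 - <<'E'
from h import *
ims=[]
for c in ("scene","side"):
    p,d,w,T=cloud(c); ims.append(p); np.savez(f"{c}.npz",p=p,d=d,w=w)
    cv2.imwrite(f"pics/{c}0.png",p); print(c,T[:3,3].round(2))
    for n in ("carrier","retainer_edge","retainer_hinge","lid_edge","lid_hinge","retainer","lid","tube_rack","specimen_jar","oil_bottle","slide_box"):
        r=models.boxes_of(c,n)
        print(n,[((T[:3,:3]@np.array(b["point"])+T[:3,3]).round(3).tolist(),round(b["confidence"],2)) for b in r[:2]])
o=monitor.get_obs(); print({k:np.round(o[k],3).tolist() for k in o})
E
```

```text
scene [0.5  0.22 0.91]
carrier [([0.539, -0.126, 0.111], 0.74)]
retainer_edge [([0.549, -0.189, 0.183], 0.65)]
retainer_hinge [([0.546, -0.191, 0.18], 0.97)]
lid_edge []
lid_hinge [([0.52, 0.047, 0.301], 0.82)]
retainer [([0.551, -0.186, 0.185], 0.72)]
lid [([0.518, 0.042, 0.3], 0.63)]
tube_rack [([0.757, -0.114, 0.061], 0.59)]
specimen_jar [([0.549, -0.186, 0.182], 0.62), ([0.626, -0.304, 0.072], 0.49)]
oil_bottle [([0.484, -0.324, 0.072], 0.51)]
slide_box [([0.539, 0.117, 0.038], 0.55)]
side [ 0.39 -0.29  0.95]
carrier [([0.523, -0.031, 0.113], 0.78)]
retainer_edge [([0.533, -0.196, 0.235], 0.74)]
retainer_hinge [([0.538, -0.194, 0.234], 0.63), ([0.511, 0.012, 0.248], 0.29)]
lid_edge [([0.509, 0.016, 0.25], 0.56)]
lid_hinge [([0.512, 0.014, 0.248], 0.57)]
retainer [([0.541, -0.193, 0.233], 0.7)]
lid [([0.512, 0.017, 0.249], 0.72)]
tube_rack [([0.755, -0.126, 0.062], 0.74), ([0.542, -0.192, 0.235], 0.71)]
specimen_jar [([0.617, -0.297, 0.07], 0.8), ([0.537, -0.195, 0.233], 0.63)]
oil_bottle [([0.484, -0.322, 0.046], 0.73), ([0.616, -0.298, 0.07], 0.17)]
slide_box []
{'clock': 1.2, 'joint_pos': [-1.265, 0.332, -0.065, 1.46, 0.022, 1.35, -0.088], 'joint_velocities': [0.001, 0.002, 0.0, 0.001, 0.001, 0.001, 0.002], 'tau': [0.0, -62.523, 0.05, -39.184, 0.017, 0.001, 0.0], 'position': [0.202, 0.592, 0.205], 'ee_rot': [0.813, 0.582, 0.0, -0.0], 'ft_force': [0.441, -0.339, 0.606], 'torque': [-0.027, -0.048, 0.063], 'grip_width': 1.002}
```

```bash
python3 - <<'E'
from h import *
a=np.load("scene.npz");b=np.load("side.npz")
cv2.imwrite("pics/both.png",cv2.resize(np.vstack([a["p"],b["p"]]),None,fx=.78,fy=.78))
for n,s in (("scene",a),("side",b)):
    p,w,d=s["p"].astype(int),s["w"],s["d"]
    B,G,Rr=p[...,0],p[...,1],p[...,2]
    X,Y,Z=w[...,0],w[...,1],w[...,2]
    box=(d>0)&(X>.3)&(X<.75)&(Y>-.4)&(Y<.3)
    m={"yellow":(Rr>120)&(G>100)&(B<90)&box&(Z>.09),"blue":(B>Rr+50)&(B>90)&box&(Z>.1),
       "rim":(abs(Z-.11)<.004)&box&(abs(B-Rr)<40)&(B>120)}
    for k,q in m.items():
        q=cv2.erode(q.astype(np.uint8),np.ones((2,2)))>0
        P=w[q]
        if len(P)<20: print(n,k,len(P)); continue
        print(n,k,len(P),"min",np.percentile(P,1,0).round(3),"max",np.percentile(P,99,0).round(3))
        if k=="rim":
            r=cv2.minAreaRect(P[:,:2].astype(np.float32)); print(r)
        else:
            c=P.mean(0);u,sv,v=np.linalg.svd(P-c,full_matrices=False);print(c.round(3),v.round(3).tolist(),(sv/len(P)**.5).round(4))
E
```

```text
scene yellow 51 min [ 0.465 -0.209  0.09 ] max [ 0.632 -0.05   0.243]
[ 0.542 -0.175  0.137] [[0.032, 0.322, -0.946], [-0.974, -0.204, -0.102], [0.226, -0.925, -0.307]] [0.0667 0.0504 0.0292]
scene blue 1191 min [0.403 0.03  0.298] max [0.635 0.067 0.313]
[0.513 0.049 0.303] [[-0.993, -0.122, -0.002], [0.065, -0.539, 0.84], [-0.103, 0.833, 0.543]] [0.0753 0.0042 0.0035]
scene rim 537 min [ 0.414 -0.208  0.107] max [ 0.664 -0.031  0.113]
((0.5386080145835876, -0.11261730641126633), (0.23652079701423645, 0.16775323450565338), 7.148736953735352)
side yellow 12
side blue 565 min [0.403 0.026 0.299] max [0.635 0.062 0.313]
[0.506 0.043 0.303] [[-0.993, -0.121, -0.001], [-0.099, 0.815, -0.57], [-0.07, 0.566, 0.821]] [0.0807 0.0035 0.0032]
side rim 614 min [ 0.413 -0.211  0.107] max [ 0.663 -0.031  0.113]
((0.538468599319458, -0.10759671777486801), (0.23671263456344604, 0.1853790432214737), 6.823190212249756)
```

View pics/both.png

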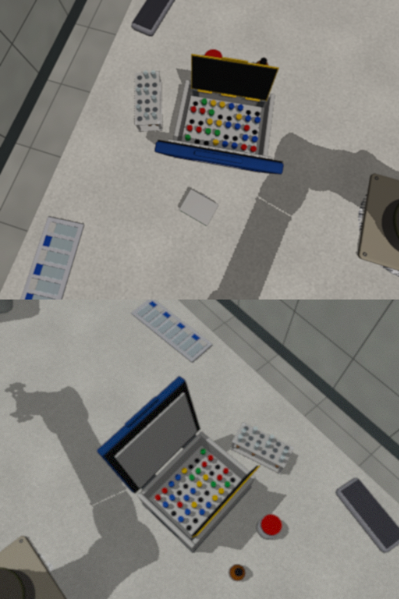

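The top half is the scene view: carrier at about (225,115), black foam facing the camera, and the blue lid edge at (220,158). The lower half is the side view: the jar is at (270,525), the bottle at (237,572), and the lid leans outward. These agree with the networks and the rim fit: carrier centre about (0.538, -0.106), yaw 7°, lid about 1.8 rad, retainer about 1.66 rad.

I'll rise, shut the fingers, and cross above the lid while aligning tool x with carrier x.

>>> servo_tool([
  [0, 0, 0, -0.06, 0, 0, 0],
  [0, 0, 0, -0.12, 0, 0, 0],
  [0, 0, 0, -0.18, 0, 0, 0],
  [0, 0, 0, -0.2, 0, 0, 0],
  [0, -0.035, 0.05, -0.2, 0, 0, 8],
  [0, -0.07, 0.1, -0.2, 0, 0, 16],
  [0, -0.105, 0.15, -0.2, 0, 0, 24],
  [0, -0.14, 0.2, -0.2, 0, 0, 32],
  [0, -0.175, 0.25, -0.2, 0, 0, 40],
  [0, -0.21, 0.3, -0.2, 0, 0, 48],
  [0, -0.245, 0.35, -0.2, 0, 0, 56],
  [0, -0.28, 0.4, -0.2, 0, 0, 64.2],
  [0, -0.315, 0.45, -0.2, 0, 0, 64.2],
  [0, -0.35, 0.5, -0.2, 0, 0, 64.2],
  [0, -0.385, 0.55, -0.2, 0, 0, 64.2],
  [0, -0.385, 0.55, -0.2, 0, 0, 64.2],
])

```text
clock: 3.2
position: [0.5994, 0.0443, 0.4037]
ee_rot: [0.998, 0.057, -0.0, 0.001]
ft_force: [-0.6, 0.1, -0.3]
grip_width: 0.001
```

>>> servo_tool([
  [0, -0.016, 0.055, 0, 0, 0, -0.5],
  [0, -0.032, 0.11, 0, 0, 0, -0.5],
  [0, -0.048, 0.165, 0, 0, 0, -0.5],
  [0, -0.064, 0.22, 0, 0, 0, -0.5],
  [0, -0.077, 0.279, 0, 0, 0, -0.5],
  [0, -0.077, 0.279, 0.06, 0, 0, -0.5],
  [0, -0.077, 0.279, 0.12, 0, 0, -0.5],
  [0, -0.077, 0.279, 0.165, 0, 0, -0.5],
  [0, -0.077, 0.279, 0.185, 0, 0, -0.5],
  [0, -0.077, 0.279, 0.185, 0, 0, -0.5],
  [0, -0.077, 0.279, 0.185, 0, 0, -0.5],
])

```text
clock: 4.58
position: [0.5561, -0.2365, 0.2209]
ee_rot: [0.998, 0.065, 0.001, 0.0]
ft_force: [-0.2, -0.2, -0.9]
grip_width: 0.001
```

```bash
python3 - <<'E'
from h import *
p,d,w,T=cloud("side"); q,*_=cloud("wrist")
cv2.imwrite("pics/a.png",np.vstack([p[:,100:500],q[:,50:450]])[:,:,:] if 0 else np.hstack([p[:,112:],q[:,56:456]]))
o=monitor.get_obs(); r=R.from_quat(o["ee_rot"]).as_matrix()
print(o["clock"],o["position"].round(4) if hasattr(o["position"],"round") else o["position"],r.round(3).tolist(),o["ft_force"])
c=np.array([.538,-.106]);a=np.radians(7);ex=np.array([np.cos(a),np.sin(a)]);ey=np.array([-ex[1],ex[0]])
print("tcp carrier",(np.array(o["position"])[:2]-c)@np.c_[ex,ey])
# profile of retainer: points with carrier |x|<.1, y -.13..-.06, z .12...25
for n in ("scene","side"):
    W=np.load(n+".npz")["w"].reshape(-1,3); L=(W[:,:2]-c)@np.c_[ex,ey]
    for z in np.arange(.12,.25,.01):
        m=(abs(W[:,2]-z)<.005)&(abs(L[:,0])<.11)&(L[:,1]>-.14)&(L[:,1]<-.055)
        if m.sum()>3: print(n,round(z,3),m.sum(),np.percentile(L[m,1],[5,50,95]).round(4),L[m,0].min().round(3),L[m,0].max().round(3))
E
```

```text
Traceback (most recent call last):
  File "h.py", line 8, in cloud
    T=np.linalg.inv(np.array(i["extrinsics"]))
                             ~^^^^^^^^^^^^^^
KeyError: 'extrinsics'
```

```bash
python3 - <<'E'
from h import *
p,d,w,T=cloud("side")
cv2.imwrite("pics/a.png",p)
o=monitor.get_obs()
c=np.array([.538,-.106]);a=np.radians(7);ex=np.array([np.cos(a),np.sin(a)]);ey=np.array([-ex[1],ex[0]])
print("tcp carrier",(np.array(o["position"])[:2]-c)@np.c_[ex,ey],o["clock"])
for n in ("scene","side"):
    W=np.load(n+".npz")["w"].reshape(-1,3); L=(W[:,:2]-c)@np.c_[ex,ey]
    for z in np.arange(.12,.25,.01):
        m=(abs(W[:,2]-z)<.005)&(abs(L[:,0])<.11)&(L[:,1]>-.14)&(L[:,1]<-.055)
        if m.sum()>3: print(n,round(z,3),m.sum(),np.percentile(L[m,1],[5,50,95]).round(4),L[m,0].min().round(3),L[m,0].max().round(3))
E
```

```text
tcp carrier [ 0.0019273  -0.13201478] 4.725
scene 0.12 286 [-0.0761 -0.0744 -0.0728] -0.1 0.103
scene 0.13 289 [-0.0776 -0.0757 -0.0743] -0.1 0.103
scene 0.14 294 [-0.0785 -0.077  -0.0754] -0.1 0.103
scene 0.15 325 [-0.0802 -0.0785 -0.0767] -0.101 0.103
scene 0.16 317 [-0.0813 -0.0798 -0.0782] -0.1 0.103
scene 0.17 318 [-0.0829 -0.0811 -0.0797] -0.1 0.103
scene 0.18 359 [-0.0843 -0.0823 -0.0809] -0.1 0.103
scene 0.19 345 [-0.0854 -0.0838 -0.0823] -0.1 0.103
scene 0.2 357 [-0.0868 -0.0851 -0.0835] -0.1 0.103
scene 0.21 404 [-0.0884 -0.0865 -0.0848] -0.1 0.103
scene 0.22 382 [-0.0896 -0.0878 -0.0864] -0.1 0.103
scene 0.23 600 [-0.0944 -0.0899 -0.0878] -0.1 0.103
scene 0.24 318 [-0.0968 -0.0944 -0.0901] -0.099 0.103
side 0.12 16 [-0.0786 -0.0743 -0.0736] -0.101 0.097
side 0.13 17 [-0.0782 -0.0754 -0.0749] -0.101 0.098
side 0.14 19 [-0.0783 -0.0767 -0.076 ] -0.098 0.099
side 0.15 15 [-0.0801 -0.0781 -0.0773] -0.101 0.075
side 0.16 23 [-0.083  -0.0796 -0.0788] -0.101 0.077
side 0.17 16 [-0.0838 -0.0809 -0.0803] -0.099 0.078
side 0.18 20 [-0.0861 -0.0823 -0.0815] -0.101 0.082
side 0.19 21 [-0.0841 -0.0835 -0.0829] -0.101 0.085
side 0.2 22 [-0.0894 -0.085  -0.0842] -0.101 0.088
side 0.21 26 [-0.0868 -0.0864 -0.0857] -0.098 0.091
side 0.22 20 [-0.0916 -0.0876 -0.087 ] -0.101 0.093
side 0.23 311 [-0.0939 -0.0914 -0.0892] -0.101 0.099
side 0.24 230 [-0.097  -0.0953 -0.0911] -0.1 0.102
```

View pics/a.png

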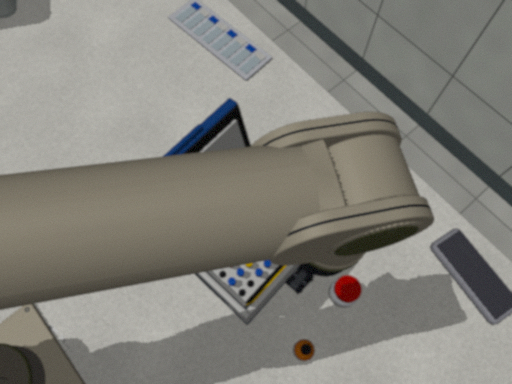

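The side view shows the forearm passing high over the carrier, with the fingertip at about (300,278) just outside the yellow plate. The depth profile puts the retainer at 1.705 rad with its hinge where expected. I'll push it through the first part of the arc.

>>> servo_tool([
  [0, 0, -0.012, 0, 0, 0, 0],
  [0, 0, -0.023, 0, 0, 0, 0],
  [0, 0, -0.032, 0, 0, 0, 0],
  [0, 0, -0.043, 0.001, 0, 0, 0],
  [0, 0, -0.052, 0.005, 0, 0, 0],
  [0, 0, -0.062, 0.011, 0, 0, 0],
  [0, 0, -0.073, 0.016, 0, 0, 0],
  [0, 0, -0.083, 0.022, 0, 0, 0],
  [0, 0, -0.092, 0.028, 0, 0, 0],
  [0, 0, -0.1, 0.0355, 0, 0, 0],
  [0, 0, -0.1, 0.0355, 0, 0, 0],
])

```text
clock: 6.1
position: [0.5421, -0.1367, 0.1834]
ee_rot: [0.998, 0.066, -0.001, -0.0]
ft_force: [-0.4, -0.5, 0.1]
grip_width: -0.001
```

```bash
python3 - <<'E'
from h import *
p,d,w,T=cloud("side"); s,*r=cloud("scene")
cv2.imwrite("pics/b.png",cv2.resize(np.vstack([p,s]),None,fx=.78,fy=.78))
o=monitor.get_obs()
c=np.array([.538,-.106]);a=np.radians(7);ex=np.array([np.cos(a),np.sin(a)]);ey=np.array([-ex[1],ex[0]])
print("tcp carrier",(np.array(o["position"])[:2]-c)@np.c_[ex,ey],o["position"],o["clock"],o["ft_force"])
W=np.concatenate([w.reshape(-1,3),r[1].reshape(-1,3)])
for x in (.3,.4,.45,.5,.55):
    m=(abs(W[:,0]-x)<.01)&(W[:,2]>.33)
    if m.sum()>5: print(x,m.sum(),"y",np.percentile(W[m,1],[1,99]).round(3),"z",np.percentile(W[m,2],[1,50,99]).round(3))
E
```

```text
tcp carrier [ 0.00053995 -0.03211673] [ 0.54244997 -0.13781153  0.18416221] 6.2 [-0.73419029 -0.33493275  0.66376355]
0.3 409 y [-0.119 -0.112] z [0.611 0.632 0.65 ]
0.4 5734 y [-0.289 -0.046] z [0.582 0.636 0.951]
0.45 3808 y [-0.162 -0.06 ] z [0.549 0.613 0.635]
0.5 5318 y [-0.178  0.217] z [0.348 0.609 0.915]
0.55 4217 y [-0.192 -0.084] z [0.35  0.575 0.606]
```

View pics/b.png

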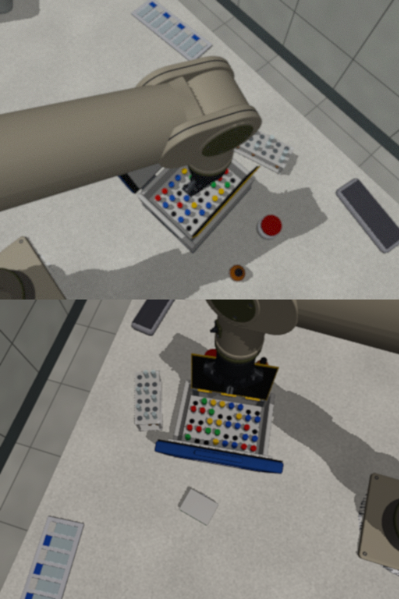

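The pictures are ambiguous about where the fingers are relative to the plate, so I'll measure the angle from depth and zoom in.

```bash
python3 - <<'E'
from h import *
p,d,w,T=cloud("scene")
s,sd,sw,_=cloud("side")
cv2.imwrite("pics/c.png",np.hstack([cv2.resize(p[60:230,210:390],(540,510)),cv2.resize(s[180:330,160:340],(600,500))[:, :260*2][:510]] ) if 0 else np.vstack([cv2.resize(p[60:160,220:380],(480,300),interpolation=2),cv2.resize(s[190:290,170:330],(480,300),interpolation=2)]))
c=np.array([.538,-.106]);a=np.radians(7);B=np.c_[[np.cos(a),np.sin(a)],[-np.sin(a),np.cos(a)]]
for n,W in (("scene",w),("side",sw)):
    W=W.reshape(-1,3);L=(W[:,:2]-c)@B
    for z in np.arange(.12,.25,.02):
        m=(abs(W[:,2]-z)<.005)&(abs(L[:,0])<.1)&(abs(L[:,0])>.055)&(L[:,1]>-.14)&(L[:,1]<.06)
        if m.sum()>3: print(n,round(z,3),m.sum(),np.percentile(L[m,1],[5,50,95]).round(4))
E
```

```text
scene 0.12 121 [-0.076  -0.0741 -0.0729]
scene 0.14 132 [-0.0788 -0.077  -0.0755]
scene 0.16 138 [-0.0814 -0.0797 -0.0781]
scene 0.18 109 [-0.0841 -0.0822 -0.0812]
scene 0.2 103 [-0.0869 -0.0852 -0.0835]
scene 0.22 116 [-0.09   -0.0877 -0.0865]
scene 0.24 106 [-0.0968 -0.094  -0.0893]
side 0.12 8 [-0.077  -0.0742 -0.0737]
side 0.14 9 [-0.0772 -0.0768 -0.076 ]
side 0.16 9 [-0.0807 -0.0795 -0.0788]
side 0.18 4 [-0.0823 -0.0821 -0.0818]
side 0.2 12 [-0.086  -0.0848 -0.0843]
side 0.22 10 [-0.0888 -0.0877 -0.0871]
side 0.24 92 [-0.0965 -0.0952 -0.0924]
```

View pics/c.png

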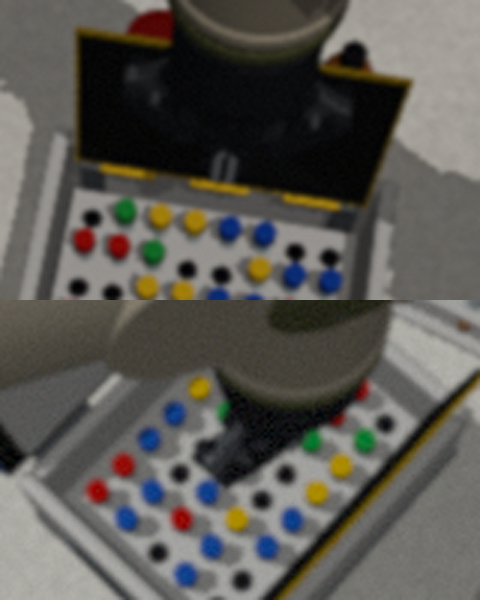

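The retainer has not moved at 1.705 rad, and the fingers are inside the plate with no force, so they must have passed over its top. The reported TCP has to be compared with what the depth says about the fingertips.

```bash
python3 - <<'E'
from h import *
c=np.array([.538,-.106]);a=np.radians(7);B=np.c_[[np.cos(a),np.sin(a)],[-np.sin(a),np.cos(a)]]
o=monitor.get_obs();print(np.round(o["position"],4),np.round(o["joint_pos"],3),(np.array(o["position"])[:2]-c)@B)
for n in ("scene","side"):
    p,d,w,_=cloud(n)
    L=(w[...,:2]-c)@B
    m=(d>0)&(abs(L[...,0])<.06)&(L[...,1]>-.068)&(L[...,1]<.06)&(w[...,2]>.12)&(w[...,2]<.4)
    Z=w[...,2][m]; l=L[m]
    for z in np.arange(.12,.36,.01):
        k=(Z>=z)&(Z<z+.01)
        if k.sum()>2: print(n,round(z,2),k.sum(),"x",np.percentile(l[k,0],[3,97]).round(3),"y",np.percentile(l[k,1],[3,97]).round(3))
E
```

```text
[ 0.5426 -0.1381  0.1844] [-0.35   0.216  0.599  1.695 -0.127  1.27   0.405] [ 0.00060828 -0.03240632]
scene 0.21 11 x [-0.006  0.007] y [-0.025 -0.02 ]
scene 0.22 41 x [-0.011  0.014] y [-0.026 -0.02 ]
scene 0.23 40 x [-0.011  0.013] y [-0.026 -0.02 ]
scene 0.24 41 x [-0.004  0.01 ] y [-0.04 -0.02]
scene 0.25 70 x [-0.028  0.023] y [-0.035 -0.019]
scene 0.26 209 x [-0.032  0.034] y [-0.04  -0.019]
scene 0.27 92 x [-0.04   0.044] y [-0.027 -0.015]
scene 0.28 192 x [-0.048  0.049] y [-0.034 -0.014]
scene 0.29 193 x [-0.055  0.056] y [-0.028 -0.014]
scene 0.3 306 x [-0.059  0.059] y [-0.043 -0.012]
scene 0.31 139 x [-0.047  0.05 ] y [-0.037 -0.012]
scene 0.32 68 x [-0.04   0.043] y [-0.037 -0.02 ]
scene 0.33 8 x [-0.035  0.039] y [-0.026 -0.021]
scene 0.34 111 x [-0.033  0.036] y [-0.02   0.006]
scene 0.35 175 x [-0.033  0.037] y [-0.022  0.006]
side 0.21 5 x [-0.006  0.005] y [-0.043 -0.039]
side 0.22 15 x [-0.012  0.004] y [-0.043 -0.038]
side 0.23 9 x [-0.013  0.002] y [-0.043 -0.036]
side 0.24 3 x [-0.013 -0.011] y [-0.039 -0.038]
side 0.25 7 x [-0.021 -0.01 ] y [-0.044 -0.039]
side 0.26 41 x [-0.034 -0.014] y [-0.045 -0.034]
side 0.27 24 x [-0.042 -0.013] y [-0.048 -0.038]
side 0.28 34 x [-0.05  -0.016] y [-0.048 -0.035]
side 0.29 53 x [-0.058 -0.031] y [-0.045 -0.021]
side 0.3 147 x [-0.059 -0.04 ] y [-0.044 -0.021]
side 0.31 64 x [-0.048 -0.03 ] y [-0.043 -0.027]
side 0.32 49 x [-0.041 -0.032] y [-0.043 -0.023]
side 0.33 22 x [-0.037 -0.035] y [-0.042 -0.024]
side 0.34 65 x [-0.037 -0.011] y [-0.067 -0.019]
side 0.35 82 x [-0.037 -0.011] y [-0.067 -0.018]
```

Depth shows the shut fingertips end at about z 0.213 while the TCP reading says 0.184. The real tips are about 29 mm higher than reported, and xy agrees, so they passed over the 243 mm plate. I'll get the offset more exactly, then go back over.

>>> servo_tool([
  [0, 0, 0, -0.04, 0, 0, 0],
  [0, 0, 0, -0.07, 0, 0, 0],
  [0, 0, 0, -0.07, 0, 0, 0],
  [0, 0, 0.05, -0.07, 0, 0, 0],
  [0, 0, 0.1, -0.07, 0, 0, 0],
  [0, 0, 0.103, -0.07, 0, 0, 0],
  [0, 0, 0.103, -0.07, 0, 0, 0],
  [0, 0, 0.103, -0.07, 0, 0, 0],
])

```text
clock: 7.4
position: [0.5561, -0.2382, 0.2537]
ee_rot: [0.998, 0.066, -0.0, -0.0]
ft_force: [-0.2, -0.3, -0.7]
grip_width: -0.0
```

```bash
cat >> h.py <<'E'
c=np.array([.538,-.106]);a=np.radians(7);B=np.c_[[np.cos(a),np.sin(a)],[-np.sin(a),np.cos(a)]]
E
python3 - <<'E'
from h import *
o=monitor.get_obs();P=np.array(o["position"]);t=(P[:2]-c)@B;print(P.round(4),t.round(4),np.round(o["ft_force"],2))
for n in ("scene","side"):
    p,d,w,_=cloud(n); L=(w[...,:2]-c)@B
    m=(d>0)&(abs(L[...,0]-t[0])<.012)&(abs(L[...,1]-t[1])<.016)&(w[...,2]>.15)&(w[...,2]<.32)
    z=np.sort(w[...,2][m]); print(n,len(z),z[:6].round(4),(z[:3]-P[2]).round(4) if len(z) else "")
E
```

```text
[ 0.5561 -0.2382  0.2537] [ 0.0018 -0.1334] [-0.19 -0.31 -0.66]
scene 191 [0.2834 0.2844 0.2848 0.2849 0.2853 0.286 ] [0.0297 0.0307 0.0311]
side 3 [0.2848 0.2869 0.2921] [0.031  0.0331 0.0383]
```

>>> servo_tool([
  [0, 0, 0, 0.04, 0, 0, 0],
  [0, 0, 0, 0.066, 0, 0, 0],
  [0, 0, 0, 0.066, 0, 0, 0],
  [0, 0, -0.013, 0.066, 0, 0, 0],
  [0, 0, -0.024, 0.066, 0, 0, 0],
  [0, 0, -0.033, 0.066, 0, 0, 0],
  [0, 0, -0.044, 0.067, 0, 0, 0],
  [0, 0, -0.053, 0.07, 0, 0, 0],
  [0, 0, -0.0635, 0.073, 0, 0, 0],
  [0, 0, -0.0635, 0.073, 0, 0, 0],
])

```text
clock: 8.75
position: [0.5474, -0.1753, 0.1806]
ee_rot: [0.998, 0.066, -0.0, -0.0]
ft_force: [0.4, 0.8, 0.5]
grip_width: 0.002
```

```bash
cat >> h.py <<'E'
def angle(n,lo,hi):
    p,d,w,_=cloud(n);W=w.reshape(-1,3);L=(W[:,:2]-c)@B
    m=(abs(L[:,0])<.095)&(abs(L[:,0])>.06)&(L[:,1]>lo[0])&(L[:,1]<hi[0])&(W[:,2]>lo[1])&(W[:,2]<hi[1])
    return p,np.c_[L[m,1],W[m,2]]
E
python3 - <<'E'
from h import *
o=monitor.get_obs();P=np.array(o["position"]);t=(P[:2]-c)@B;print(P.round(4),t.round(4),np.round(o["ft_force"],2))
for n in ("scene","side"):
    p,Q=angle(n,(-.11,.118),(.07,.23))
    if len(Q)>20:
        u=np.polyfit(Q[:,1],Q[:,0],1); print(n,len(Q),"angle",np.pi/2-np.arctan(u[0]),"y at z=.096",np.polyval(u,.096),np.std(Q[:,0]-np.polyval(u,Q[:,1])))
E
```

```text
[ 0.5474 -0.1753  0.1806] [ 0.0009 -0.07  ] [0.37 0.83 0.46]
scene 673 angle 1.3935996260587495 y at z=.096 -0.07115322695019176 0.0004659837326999495
side 412 angle 1.3881266056312975 y at z=.096 -0.07810727738708836 0.0010384852923898205
```

Contact is good: the retainer is at 1.39 rad against 1.40 predicted. I'll continue down the arc.

>>> servo_tool([
  [0, 0, -0.011, 0.005, 0, 0, 0],
  [0, 0, -0.021, 0.0105, 0, 0, 0],
  [0, 0, -0.03, 0.017, 0, 0, 0],
  [0, 0, -0.038, 0.024, 0, 0, 0],
  [0, 0, -0.045, 0.032, 0, 0, 0],
  [0, 0, -0.051, 0.0405, 0, 0, 0],
  [0, 0, -0.056, 0.0495, 0, 0, 0],
  [0, 0, -0.06, 0.0585, 0, 0, 0],
  [0, 0, -0.063, 0.0675, 0, 0, 0],
  [0, 0, -0.065, 0.0765, 0, 0, 0],
  [0, 0, -0.067, 0.085, 0, 0, 0],
  [0, 0, -0.069, 0.094, 0, 0, 0],
  [0, 0, -0.07, 0.103, 0, 0, 0],
  [0, 0, -0.071, 0.109, 0, 0, 0],
  [0, 0, -0.071, 0.113, 0, 0, 0],
  [0, 0, -0.071, 0.113, 0, 0, 0],
  [0, 0, -0.071, 0.113, 0, 0, 0],
])

```text
clock: 10.98
position: [0.5385, -0.1064, 0.071]
ee_rot: [0.998, 0.065, 0.0, -0.001]
ft_force: [-17.5, 3.3, 37.8]
grip_width: -0.001
```

```bash
python3 - <<'E'
from h import *
o=monitor.get_obs();P=np.array(o["position"]);t=(P[:2]-c)@B;print(P.round(4),t.round(4),np.round(o["ft_force"],2))
for n in ("scene","side"):
    p,Q=angle(n,(-.06,.085),(.06,.14))
    if n=="side": cv2.imwrite("pics/d.png",p)
    if len(Q)>20:
        u=np.polyfit(Q[:,0],Q[:,1],1); print(n,len(Q),"angle",np.arctan(u[0]),"z at y=-.076",np.polyval(u,-.076),np.std(Q[:,1]-np.polyval(u,Q[:,0])))
E
```

```text
[ 0.5385 -0.1064  0.071 ] [ 0.0005 -0.0005] [-17.5    3.28  37.79]
scene 1780 angle -0.001979746135182681 z at y=-.076 0.0985781044051666 0.0014318232522899813
side 1599 angle -0.0004157555791650166 z at y=-.076 0.09776370963835374 0.0014870469636510965
```

The retainer is flat at 0.00 rad from both cameras, and the 38 N comes from pressing on its stop. I'll rise and cross over to behind the lid.

>>> servo_tool([
  [0, 0, 0, -0.03, 0, 0, 0],
  [0, 0, 0, -0.09, 0, 0, 0],
  [0, 0, 0, -0.15, 0, 0, 0],
  [0, 0, 0, -0.21, 0, 0, 0],
  [0, 0, 0, -0.265, 0, 0, 0],
  [0, 0, 0, -0.275, 0, 0, 0],
  [0, 0, 0, -0.275, 0, 0, 0],
  [0, 0, -0.05, -0.275, 0, 0, 0],
  [0, 0, -0.1, -0.275, 0, 0, 0],
  [0, 0, -0.15, -0.275, 0, 0, 0],
  [0, 0, -0.2, -0.275, 0, 0, 0],
  [0, 0, -0.215, -0.275, 0, 0, 0],
  [0, 0, -0.215, -0.275, 0, 0, 0],
  [0, 0, -0.215, -0.275, 0, 0, 0],
])

```text
clock: 12.82
position: [0.5106, 0.1049, 0.3426]
ee_rot: [0.998, 0.064, -0.0, 0.0]
ft_force: [-1.2, -0.3, 0.4]
grip_width: 0.004
```

```bash
python3 - <<'E'
from h import *
o=monitor.get_obs();P=np.array(o["position"]);t=(P[:2]-c)@B;print(P.round(4),t.round(4),np.round(o["ft_force"],2))
for n in ("scene","side"):
    p,Q=angle(n,(.08,.12),(.2,.33))
    cv2.imwrite(f"pics/e_{n}.png",p)
    for z in np.arange(.13,.32,.02):
        k=abs(Q[:,1]-z)<.005
        if k.sum()>3: print(n,round(z,2),k.sum(),np.percentile(Q[k,0],[2,50,98]).round(4))
    p,Q=angle(n,(-.06,.085),(.06,.14))
    if len(Q)>20:
        u=np.polyfit(Q[:,0],Q[:,1],1); print(n,"retainer",np.arctan(u[0]),np.median(Q[:,1]))
    q=angle(n,(.1,.28),(.2,.34))[1]; print(n,"top",q[:,1].max() if len(q) else 0, q[:,0].max() if len(q) else 0)
E
```

```text
[0.5106 0.1049 0.3426] [-0.0015  0.2126] [-1.17 -0.28  0.43]
scene top 0.30322997229944426 0.16564105387846662
side 0.13 44 [0.0947 0.0955 0.097 ]
side 0.15 96 [0.0979 0.0996 0.1017]
side 0.17 101 [0.1026 0.1045 0.1062]
side 0.19 112 [0.107  0.1091 0.1107]
side 0.21 125 [0.1115 0.1139 0.1158]
side 0.23 127 [0.1165 0.1185 0.1206]
side 0.25 135 [0.121  0.1232 0.125 ]
side 0.27 152 [0.1256 0.1278 0.13  ]
side 0.29 160 [0.1369 0.1388 0.1407]
side 0.31 4 [0.1479 0.1481 0.1482]
side retainer 0.0008913989536114172 0.09788835407628488
side top 0.3056967797125436 0.16589768148145656
```

View pics/e_side.png

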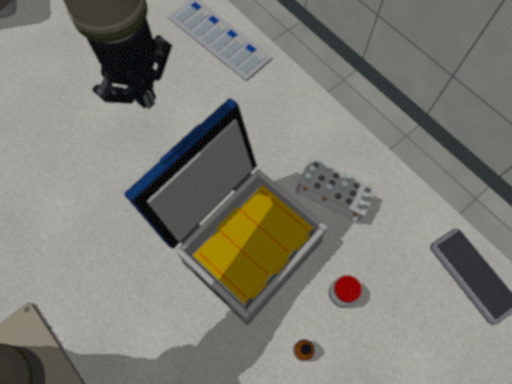

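The side view shows the retainer flat and all yellow at about (255,245). The gripper is at (130,85), behind the open lid, and the bystanders are unmoved. The lid angle from its liner slope is 1.80 rad. Next I'll lower behind the lid and push it past upright.

>>> servo_tool([
  [0, 0, 0, 0.045, 0, 0, 0],
  [0, 0, 0, 0.09, 0, 0, 0],
  [0, 0, 0, 0.09, 0, 0, 0],
  [0, 0, 0.0225, 0.09, 0, 0, 0],
  [0, 0, 0.0345, 0.09, 0, 0, 0],
  [0, 0, 0.0455, 0.09, 0, 0, 0],
  [0, 0, 0.0575, 0.09, 0, 0, 0],
  [0, 0, 0.0685, 0.09, 0, 0, 0],
  [0, 0, 0.08, 0.09, 0, 0, 0],
  [0, 0, 0.0945, 0.09, 0, 0, 0],
  [0, 0, 0.109, 0.0905, 0, 0, 0],
  [0, 0, 0.109, 0.0905, 0, 0, 0],
])

```text
clock: 14.62
position: [0.5249, -0.0025, 0.2531]
ee_rot: [0.998, 0.064, 0.0, 0.0]
ft_force: [-0.4, 0.1, 0.7]
grip_width: 0.001
```

```bash
python3 - <<'E'
from h import *
o=monitor.get_obs();P=np.array(o["position"]);t=(P[:2]-c)@B;print(P.round(4),t.round(4),np.round(o["ft_force"],2))
for n in ("scene","side"):
    p,Q=angle(n,(-.02,.12),(.15,.34))
    for z in np.arange(.15,.34,.02):
        k=abs(Q[:,1]-z)<.005
        if k.sum()>3: print(n,round(z,2),k.sum(),np.percentile(Q[k,0],[2,50,98]).round(4))
E
```

```text
[ 0.5249 -0.0025  0.2531] [-0.0004  0.1043] [-0.37  0.06  0.67]
scene 0.15 75 [0.114  0.1152 0.1161]
scene 0.17 96 [0.1105 0.1122 0.1139]
scene 0.19 99 [0.1075 0.109  0.1107]
scene 0.21 104 [0.1043 0.1057 0.1071]
scene 0.23 114 [0.1006 0.1024 0.1041]
scene 0.25 134 [0.0976 0.0992 0.1008]
scene 0.27 144 [0.0942 0.0962 0.0977]
scene 0.29 142 [0.0907 0.0921 0.0936]
scene 0.31 486 [0.0687 0.0805 0.0898]
side 0.15 28 [0.0827 0.0835 0.0845]
side 0.17 31 [0.08   0.0806 0.0812]
side 0.19 28 [0.0767 0.0773 0.0782]
side 0.21 37 [0.0729 0.0737 0.0749]
side 0.23 28 [0.07   0.0708 0.0716]
side 0.25 42 [0.0665 0.0674 0.0683]
side 0.27 47 [0.0634 0.0643 0.0653]
side 0.29 57 [0.0647 0.0671 0.0681]
side 0.31 556 [0.0678 0.0776 0.0883]
```

The lid is at 1.41 rad, as predicted. I'll carry on over the arc at about 0.8 rad/s, slowing at the end.

>>> servo_tool([
  [0, 0, 0.017, 0.0035, 0, 0, 0],
  [0, 0, 0.034, 0.006, 0, 0, 0],
  [0, 0, 0.05, 0.0115, 0, 0, 0],
  [0, 0, 0.066, 0.017, 0, 0, 0],
  [0, 0, 0.081, 0.0255, 0, 0, 0],
  [0, 0, 0.0955, 0.034, 0, 0, 0],
  [0, 0, 0.109, 0.045, 0, 0, 0],
  [0, 0, 0.121, 0.0565, 0, 0, 0],
  [0, 0, 0.132, 0.07, 0, 0, 0],
  [0, 0, 0.141, 0.0835, 0, 0, 0],
  [0, 0, 0.149, 0.0985, 0, 0, 0],
  [0, 0, 0.1555, 0.114, 0, 0, 0],
  [0, 0, 0.158, 0.122, 0, 0, 0],
  [0, 0, 0.16, 0.1305, 0, 0, 0],
  [0, 0, 0.162, 0.137, 0, 0, 0],
  [0, 0, 0.164, 0.143, 0, 0, 0],
  [0, 0, 0.164, 0.147, 0, 0, 0],
  [0, 0, 0.164, 0.149, 0, 0, 0],
  [0, 0, 0.164, 0.149, 0, 0, 0],
  [0, 0, 0.164, 0.149, 0, 0, 0],
])

```text
clock: 17.23
position: [0.5464, -0.1637, 0.1071]
ee_rot: [0.998, 0.065, 0.001, -0.001]
ft_force: [-16.7, 6.5, 38.1]
grip_width: 0.004
```

```bash
python3 - <<'E'
from h import *
o=monitor.get_obs();P=np.array(o["position"]);t=(P[:2]-c)@B;print(P.round(4),t.round(4),np.round(o["ft_force"],2))
for n in ("scene","side"):
    p,Q=angle(n,(-.09,.115),(.085,.2))
    if len(Q)>20:
        u=np.polyfit(Q[:,0],Q[:,1],1); print(n,len(Q),"angle",-np.arctan(u[0]),"z hinge/edge",np.polyval(u,[.097,-.103]).round(4),np.std(Q[:,1]-np.polyval(u,Q[:,0])))
E
```

```text
[ 0.5464 -0.1637  0.1071] [ 0.0013 -0.0583] [-16.71   6.5   38.11]
scene 2985 angle -0.0002305009248809679 z hinge/edge [0.1348 0.1348] 0.0013967273035804565
side 1636 angle -0.0031398596510178534 z hinge/edge [0.1346 0.134 ] 0.0014970267530285471
```

Shut at 0.00 rad, with 38 N pressed on its stop. I'll lift off straight up and check.

>>> servo_tool([
  [0, 0, 0, -0.02, 0, 0, 0],
  [0, 0, 0, -0.07, 0, 0, 0],
  [0, 0, 0, -0.13, 0, 0, 0],
  [0, 0, 0, -0.19, 0, 0, 0],
  [0, 0, -0.05, -0.23, 0, 0, 0],
  [0, 0, -0.1, -0.23, 0, 0, 0],
  [0, 0, -0.15, -0.23, 0, 0, 0],
  [0, 0, -0.2, -0.23, 0, 0, 0],
  [0, 0, -0.25, -0.23, 0, 0, 0],
  [0, 0, -0.3, -0.23, 0, 0, 0],
  [0, 0, -0.3, -0.23, 0, 0, 0],
  [0, 0, -0.3, -0.23, 0, 0, 0],
])

```text
clock: 18.82
position: [0.5071, 0.1331, 0.3335]
ee_rot: [0.998, 0.065, 0.0, 0.0]
ft_force: [-0.3, -0.5, -0.5]
grip_width: -0.005
```

```bash
python3 - <<'E'
from h import *
o=monitor.get_obs();P=np.array(o["position"]);print(P.round(4),np.round(o["ft_force"],2),o["clock"])
for n in ("scene","side"):
    p,Q=angle(n,(-.09,.115),(.085,.2)); cv2.imwrite(f"pics/f_{n}.png",p)
    u=np.polyfit(Q[:,0],Q[:,1],1); print(n,len(Q),"angle",-np.arctan(u[0]),np.polyval(u,[.097,-.103]).round(4))
    p,d,w,T=cloud(n)
    W=w[(w[...,2]>.125)&(w[...,2]<.14)&(abs(w[...,0]-.54)<.2)&(abs(w[...,1]+.1)<.2)]
    print(cv2.minAreaRect(W[:,:2].astype(np.float32)))
    for k in ("tube_rack","specimen_jar","oil_bottle","slide_box"):
        print(k,[((T[:3,:3]@np.array(b["point"])+T[:3,3]).round(3).tolist(),round(b["confidence"],2)) for b in models.boxes_of(n,k)[:2]])
E
```

```text
[0.5071 0.1331 0.3335] [-0.34 -0.47 -0.54] 18.825Traceback (most recent call last):
  File "<stdin>", line 5, in <module>
    raise TypeError("expected non-empty vector for x")
TypeError: expected non-empty vector for x
```

```bash
python3 - <<'E'
from h import *
for n in ("side","scene"):
    p,Q=angle(n,(-.09,.115),(.085,.2)); cv2.imwrite(f"pics/f_{n}.png",p); print(n,len(Q))
    if len(Q)<20: print(n,"blocked")
    else:
        u=np.polyfit(Q[:,0],Q[:,1],1); print("angle",-np.arctan(u[0]),np.polyval(u,[.097,-.103]).round(4))
    p,d,w,T=cloud(n)
    W=w[(w[...,2]>.125)&(w[...,2]<.14)&(abs(w[...,0]-.54)<.2)&(abs(w[...,1]+.1)<.2)]
    if len(W)>20: print(cv2.minAreaRect(W[:,:2].astype(np.float32)))
    for k in ("tube_rack","specimen_jar","oil_bottle","slide_box"):
        print(k,[((T[:3,:3]@np.array(b["point"])+T[:3,3]).round(3).tolist(),round(b["confidence"],2)) for b in models.boxes_of(n,k)[:2]])
E
```

```text
side 3240
angle -0.0001831752309072482 [0.1343 0.1343]
((0.5400896668434143, -0.11447728425264359), (0.24633969366550446, 0.20836643874645233), 6.902295112609863)
tube_rack [([0.758, -0.127, 0.061], 0.56)]
specimen_jar [([0.613, -0.297, 0.072], 0.6)]
oil_bottle [([0.484, -0.322, 0.047], 0.62)]
slide_box [([0.535, 0.114, 0.033], 0.62), ([0.536, -0.121, 0.131], 0.62)]
scene 0
scene blocked
tube_rack [([0.762, -0.113, 0.062], 0.82)]
specimen_jar []
oil_bottle []
slide_box [([0.53, 0.131, 0.035], 0.9)]
```

View pics/f_side.png

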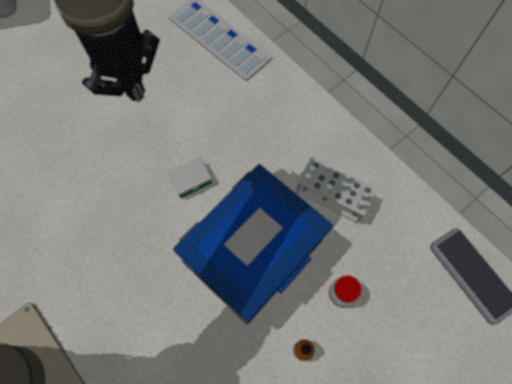

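The side view shows the blue lid shut at about (255,240), bystanders in place, and the gripper clear at (115,70).

```bash
python3 -c "
from h import *
print(ticket.hand_in())"
```

```text
the job is handed in; nothing more can be done
None
```

I pushed the retainer flat and then swung the lid fully shut over it. The job was handed in at about 19 s of the 58 s; hand-in reports no verdict.

**First push missed:** the fingers passed over the top of the retainer without touching it. Depth showed the shut fingertips sitting about 28–30 mm higher than the reported TCP. I went back over the plate and corrected for that from then on. I saw no sign that the foam was touched: the force readings stayed near zero and the retainer had not moved.

**Last checks:**
- **Retainer:** 0.00 rad from both cameras, measured before the lid was moved (the lid was still at 1.80 rad).
- **Lid:** 0.00 rad, outer face at 134 mm. Both cameras agreed while the fingers still pressed on it. After lifting off, only the side camera could see it, because the arm blocked the scene camera's view.
- **Carrier:** the shut lid lies within about 1 mm of where the starting pose puts it.
- **Bystanders:** all within about 5 mm of the start, except that the scene camera put the slide box 17 mm off while partly blocked. The side camera put it about 5 mm away. I took the larger figure as a partial-view error, since nothing came near the box.
- **Forces:** pressing on each stop briefly reached about 42 N at the wrist, through the fingertips only. The gripper was clear of everything at hand-in.

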